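# Read a test print with the spot colour meter and hold up its display

## Robot

A 7-joint arm with a two-finger parallel gripper is mounted at the origin on the work surface. World frame = base frame: x ahead of the robot, y to its left, z up, the work surface at z = 0. Lengths are in m, angles in rad, forces in N, time in s.
With the tool pointing down it reaches from about 0.425 to 0.875 m from the base axis. Payload 4.7 kg.
Tool frame: the origin (TCP) lies between the finger pads, 19 mm behind the fingertips; this is the grasp point; z points along the fingers, y is the line along which they close (so a half turn about z gives the same grasp; the last joint's range is limited). The gripper opens to 87 mm and grips with 3 to 60 N. Pads are 19 mm wide; open, the fingers measure 117 mm over their backs; the gripper's body (75 mm by 190 mm) begins 51 mm behind the grasp point.
Start: joints at [-1.18, 0.321, -0.07, 1.45, 0.023, 1.371, -0.057], TCP at [0.239, 0.604, 0.241] pointing down, gripper open.
Joint ranges: [-2.86, 2.86], [-0.3, 2.09], [-1.38, 1.24], [0.06, 2.45], [-1.56, 4.7], [0.09, 2.05], [-2.69, 2.69]. Speed limits (rad/s): [2.57, 2.57, 3.14, 3.14, 3.14, 3.14, 3.14].

## Interface

Orientations are given as a rotation vector (axis times angle).
In Python, from bench import ctrl gives the robot as it stands. The module is installed in compiled form; this text tells all that it offers.
- The arm moves only by the shell command python3 -m inch 'ROWS' [FORCE]. ROWS is JSON, a list of rows, each an object with "slide": the shift along the tool's x, y, z scaled (see below), a list of three; "angular": the turn, a rotation vector about the tool's x, y, z scaled (see below), a list of three; "claw": the opening, from -1 (shut) to 1 (fully open). In form: [{"slide": [tx, ty, tz], "angular": [rx, ry, rz], "claw": claw}, ...]. A call has 1 to 10 rows; each row is the pose to reach, as a shift and turn from the pose commanded when the call began, along the tool's axes at that moment; what a row does not reach only later rows make up. The controller multiplies each number of a shift by 0.25 m and each number of a turn by 30 degrees. A row lasts 1/10 s, in which the tool goes at most 50 mm and 8.59 degrees, less where a joint would pass 70% of its speed; a pose out of reach is approached as far as the arm can. A call with a number of a shift or a turn outside -1 to 1 is refused whole. A call with a gripper value outside its range is refused whole. The fingers move at their own pace and stop on an object; FORCE is the grip in N (left out, the last holds). Time passes only in rows, so rows that repeat a pose let the fingers close. It gives the time, the measured TCP pose, the force, the opening and the grip force at its end, in the units of the state.
- ctrl.get_state(): the state, without advancing time (a new reading comes with each control period).
- ctrl.get_image(name): name is "scene" or "top" or "wrist"; returns a dict with "color" (420x560x3 uint8, red, green, blue), "depth" (420x560 float32, m along the optical axis (not along the pixel's ray), 0 where there is no reading), "camera_matrix" (3x3 intrinsics, pixels), "extrinsics" (4x4, takes a point from camera to world coordinates); the wrist camera has in their place "tool_from_camera" (4x4, takes a point from camera to tool coordinates, whose origin is the TCP and whose axes are the flange's). Camera axes: x right, y up, looking along -z (the intrinsics and any distortion apply to the point x, -y, -z); pixel columns grow to the right and rows downward; lengths in m; the calibration is good to about 2 mm. The wrist camera is an equidistant fisheye: a pixel r from the principal point sees the ray r / f radians off the axis. A picture is of the moment at which its call begins: read the wrist's pose just before it.
- ctrl.close_job(): hands the job in; it is judged then, once.
Trained networks look in the newest picture that a camera, given by its name, has taken for a name from the list of things; names that differ only in an ending like _2 or _b are one class to them, and where a whole thing is asked for, a point or a joint stands for the part that bears it (a point fixed in the world has none). Each returns a list of dicts, best first, with "confidence" (0 to 1); they miss things now and then, are a little off and sometimes report something else, mostly with a low value. They report only what shows in the picture. A call takes as long as a camera call. They do not tell look-alikes from the thing itself.
- ctrl.find_in(query, camera): "bbox" ([centre column, centre row, width, height] in pixels, round what is visible of it).
- ctrl.outline_of(query, camera): "mask" (420x560 bool, what is visible of it) and "bbox" ([centre column, centre row, width, height] in pixels, round what is visible of it).
The state is a dict: "time": time; "joint_positions": joint angles; "qd": joint speeds; "joint_torque": joint torques, N m; "position": TCP position; "tool_rot": TCP orientation; "ft_force": force on the tool from outside, world axes, zero at the start; "torque": the same for the moment, N m; "grip_width": opening from 0.0 (shut) to 1.0 (fully open); "grip_force": force on a finger pad.
Only numpy, scipy, OpenCV 4.12 (cv2) and the standard library are available. Lean on these libraries where they do the work, as an engineer would, in place of code of your own. Each camera call takes 0.05 s, during which the arm holds its last target. There are 200 camera calls.

## Task

Draw the colour meter straight up out of its charging dock; then, holding it upright, press its sprung nose gently and squarely for about a second first onto the outlined blank square of the test print (to zero it on bare paper) and then onto the cyan patch, and read no other patch. Then lift it until even its nose is well over 10 cm above the desk, tip it well back from upright (30 to 45 degrees) so that its display faces up and towards the chair on the far side of the desk, and finish while still holding it steady there in the gripper, without setting it down. Leave the bottles, the tape roll and the power adapter where they are.

Things in the scene. Friction and masses are not known exactly. Their poses are not given: they have to be found in the camera images.
- meter: Loose hand-held colour meter, 0.2 kg, upright in the dock at the start: block 34 mm (x) by 40 mm (y), white above, grey below, underside at z = 16 mm, top at z = 140 mm. Origin: tip of the black nose (when out) that sticks out 16 mm below the block; at the start 4 mm above the desk. +z runs up the block's middle. Its axes are parallel to the dock's at the start. Centre of mass near z = 77 mm.
- meter_grip (a point): Middle of the meter at z = 100 mm of its frame, where the TCP grips well: close on its plain +y and -y sides, 40 mm apart (black ribs just below).
- meter_display (a point): Centre of the meter's display, 27 mm wide, 38 mm tall, on the face that looks to the meter's -x, 112 mm above the nose tip; an orange key sits below it.
- nose (a joint): How far the meter's nose is pushed in: 0 = out, up to 6 mm (values in m). It takes about 1.2 N to start, 3 N for 3 mm and 4.8 N at the 6 mm stop. A reading needs more than 3 mm: about 4.5 mm is well pressed. The foot of the nose is 14 mm across.
- dock: Fixed black charging dock, 100 mm (x) by 84 mm (y) by 48 mm high, origin at the centre of its underside, z up. The meter stands in an upright pocket at its middle, 28 mm deep (floor at z = 20 mm, a well for the nose below it), about 1.5 mm play on each side; draw it straight up by at least 50 mm before moving it sideways.
- chart: Fixed test print on a stiff grey board, 158 mm (x) by 222 mm (y) by 8 mm thick, lying flat; origin at the centre of its underside. Along its middle, parallel to its y axis, lie five 30 mm square patches 38 mm apart: outlined blank, black, cyan, magenta, yellow in order from +y to -y; small tint steps lie either side of this row.
- chart_white (a point): Centre of the outlined blank (bare paper) square, on the top face of the test print, 8 mm above the desk.
- chart_cyan (a point): Centre of the solid cyan patch, the middle one, on the top face of the test print.
- chart_black (a point): Centre of the solid black patch, not to be read.
- chart_magenta (a point): Centre of the solid magenta patch, not to be read.
- chart_yellow (a point): Centre of the solid yellow patch, not to be read.
- sight (a point): Unmarked point 0.20 m above the desk, 0.60 m straight ahead of the robot, fixed. Its x axis points along +x (across the desk, to the blue chair) and 40 degrees up: towards the eyes of the person who reads the display from the chair's side. y is to the robot's left.
- bottle_c: Bystander: square dark blue ink bottle with a cream cap, 46 by 46 mm, 128 mm tall, loose, origin at the centre of its underside.
- bottle_r: Bystander: square dark red ink bottle with a cream cap, 46 by 46 mm, 128 mm tall, loose, origin at the centre of its underside.
- tape: Bystander: roll of blue tape lying flat, 96 mm across, 24 mm high, loose, origin at the centre of its underside.
- adapter: Bystander: black power adapter brick, 125 (x) by 56 by 34 mm high, loose, origin at the centre of its underside.
Mind the look-alikes: they are no part of the job. Leave any yellow look-alike of the meter alone.

How it is judged:
On the way, in this order (a step that is already met when the one before it is completed fails the run):
1. The meter is drawn up out of the dock and held in the fingers (z of meter in the frame of dock above 0.06 m and contact force between meter and the fingers above 1 N), for 0.2 s.
2. The upright meter's nose is pressed in more than 3 mm on the outlined blank square, within 10 mm of its centre (horizontal distance between meter and chart_white below 0.01 m and value of joint nose above 0.003 m and contact force between meter and chart above 0.5 N and angle between meter's own z axis and vertical below 0.2 rad), for 0.5 s.
3. The upright meter's nose is pressed in more than 3 mm on the cyan patch, within 10 mm of its centre (horizontal distance between meter and chart_cyan below 0.01 m and value of joint nose above 0.003 m and contact force between meter and chart above 0.5 N and angle between meter's own z axis and vertical below 0.2 rad), for 0.5 s.
At the end, for the whole second after the job is handed in: The meter is at rest, carried by the fingers alone, nose tip over 100 mm above the desk; its display looks up (over 23 degrees) and within 26 degrees of the line that rises 40 degrees towards the chair, not leaning sideways over 20 degrees; bottles, tape and adapter within 30 mm of their starts (contact force between meter and the fingers above 1 N and height (world z) of meter above 0.1 m and angle between the x axis of meter and the x axis of sight, either way round below 0.45 rad and angle between meter's own x axis and vertical above 1.97 rad and angle between meter's own z axis and vertical below 1.4 rad and angle between meter's own y axis and vertical between 1.22 and 1.92 rad and linear speed of meter below 0.03 m/s and angular speed of meter below 0.2 rad/s and contact force between meter and dock below 0.2 N and contact force between meter and chart below 0.2 N and contact force between meter and bottle_c below 0.2 N and contact force between meter and bottle_r below 0.2 N and distance of each of bottle_c, bottle_r, tape, adapter from where it was at the start of the episode below 0.03 m); the arm keeps its last pose, push and grip.
It fails at once if The nose is pressed in on the black, magenta or yellow patch (value of joint nose above 0.003 m and contact force between meter and chart above 0.5 N and (horizontal distance between meter and chart_black below 0.016 m or horizontal distance between meter and chart_magenta below 0.016 m or horizontal distance between meter and chart_yellow below 0.016 m)).
It fails at once if The meter is pressed on the test print with more than 40 N (contact force between meter and chart above 40 N).
It fails at once if A bottle, the tape roll or the adapter is moved by more than 30 mm (distance of any of bottle_c, bottle_r, tape, adapter from where it was at the start of the episode above 0.03 m).
It also fails if it takes over 56 s, if anything falls off the work surface, if the arm or the gripper's body presses on something with over 40 N, if the wrist force passes 120 N, or if a joint passes its speed limit or range.

## Working session

There is one attempt and no reset: what is moved stays moved. The work goes in short steps, Python scripts to look and compute and a shell command to move; the robot and the scene stay as the last step left them, time stands still between calls to the robot, and variables do not carry over. Pictures are saved under pics/ and viewed, at most 10 in all, crops included, and the job is handed in when it is done.

```bash
mkdir -p pics
cat > h.py <<'E'
import numpy as np, cv2
from bench import ctrl
from scipy.spatial.transform import Rotation as R
def cloud(im):
    K=im["camera_matrix"];E=im["extrinsics"];d=im["depth"]
    v,u=np.mgrid[:420,:560]
    p=np.stack([(u-K[0,2])/K[0,0]*d,-(v-K[1,2])/K[1,1]*d,-d],-1)
    return p@E[:3,:3].T+E[:3,3]
def save(n,c): cv2.imwrite("pics/"+n,np.ascontiguousarray(c[...,::-1]))
E
python3 - <<'E'
from h import *
s=ctrl.get_state();print(s["time"],s["position"],s["tool_rot"],s["grip_width"],s["ft_force"])
for c in("scene","top"):
    im=ctrl.get_image(c);save(c+"0.png",im["color"]);P=cloud(im);np.save(c+".npy",P)
    print(c,im["extrinsics"][:3].round(3).tolist())
    for q in("meter","dock","chart","bottle_c","bottle_r","tape","adapter"):
        for r in ctrl.outline_of(q,c)[:3]:
            m=r["mask"]&(im["depth"]>0);p=P[m]
            print(q,round(r["confidence"],2),np.round(r["bbox"]),p.mean(0).round(3) if len(p) else 0,np.percentile(p[:,2],[5,95]).round(3) if len(p) else 0)
E
```

```text
0.0 [0.23904008 0.60390374 0.24016846] [-5.88269732e-01 -3.08578706e+00  2.93363719e-03] 1.0006684879777359 [-0.01461749 -1.07326191  0.55261431]
scene [[-0.82, -0.446, 0.358, 1.254], [0.572, -0.628, 0.528, 0.956], [-0.01, 0.638, 0.77, 1.533]]
meter 0.98 [318. 282.  17.  34.] [0.676 0.281 0.094] [0.022 0.144]
meter 0.67 [333. 248.  12.  24.] [0.555 0.215 0.11 ] [0.053 0.148]
meter 0.2 [252. 131.  19.  26.] [ 0.449 -0.434  0.077] [0.02 0.13]
dock 0.72 [333. 260.  37.  33.] [0.56  0.223 0.039] [0.006 0.054]
chart 0.72 [264. 184.  50.  50.] [ 0.546 -0.226  0.009] [0.002 0.016]
chart 0.21 [333. 246.  11.  28.] [0.555 0.215 0.112] [0.055 0.148]
bottle_c 0.73 [402. 284.  22.  31.] [0.459 0.43  0.076] [0.004 0.131]
bottle_c 0.73 [252. 130.  21.  27.] [ 0.449 -0.436  0.074] [0.014 0.13 ]
bottle_c 0.59 [264. 183.  54.  54.] [ 0.544 -0.224  0.009] [0.002 0.016]
bottle_r 0.73 [402. 284.  22.  31.] [0.459 0.43  0.076] [0.004 0.131]
bottle_r 0.73 [252. 130.  21.  27.] [ 0.449 -0.436  0.074] [0.014 0.13 ]
bottle_r 0.59 [264. 183.  54.  54.] [ 0.544 -0.224  0.009] [0.002 0.016]
tape 0.83 [260. 278.
[... 284 characters left out ...]
meter 0.54 [205. 187.  19.  15.] [0.669 0.271 0.111] [0.029 0.144]
chart 0.65 [347. 229.  72.  59.] [ 0.543 -0.23   0.009] [0.003 0.015]
bottle_c 0.87 [162. 252.  21.  19.] [0.452 0.414 0.099] [0.034 0.132]
bottle_c 0.64 [414. 261.  19.  15.] [ 0.445 -0.437  0.094] [0.021 0.131]
bottle_c 0.17 [250. 158.  24.  26.] [0.786 0.124 0.022] [0.008 0.031]
bottle_r 0.87 [162. 252.  21.  19.] [0.452 0.414 0.099] [0.034 0.132]
bottle_r 0.64 [414. 261.  19.  15.] [ 0.445 -0.437  0.094] [0.021 0.131]
bottle_r 0.17 [250. 158.  24.  26.] [0.786 0.124 0.022] [0.008 0.031]
tape 0.78 [251. 160.  24.  25.] [0.786 0.121 0.023] [0.012 0.031]
adapter 0.74 [312. 163.  36.  21.] [ 0.774 -0.097  0.034] [0.027 0.041]
```

Run:
```python
import cv2
a=cv2.imread("pics/scene0.png")[210:320,270:420];b=cv2.imread("pics/top0.png")[140:290,140:430]
cv2.imwrite("pics/sc.png",cv2.resize(a,None,fx=5,fy=5,interpolation=2));cv2.imwrite("pics/tc.png",cv2.resize(b,None,fx=2.7,fy=2.7,interpolation=2))
```

```text
(no output)
```

View pics/sc.png

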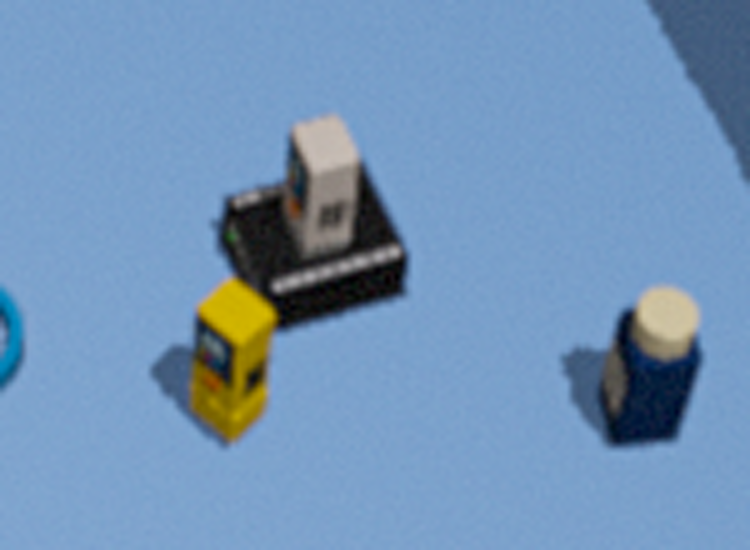

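View pics/tc.png

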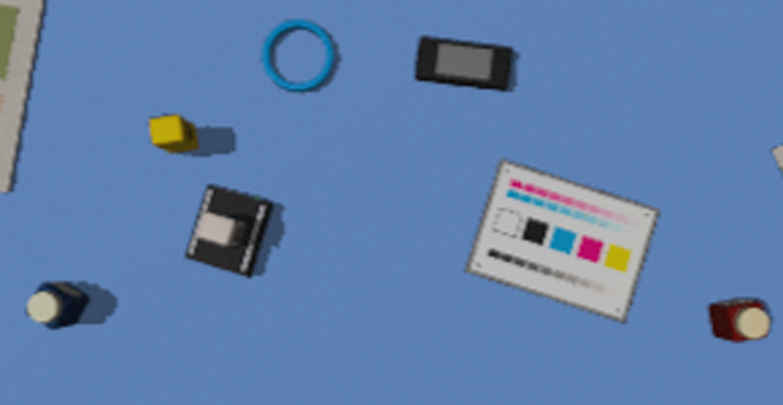

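The meter to take is the white one in the dock: scene (333,248), top (223,223). It could be mistaken for the yellow look-alike at scene (318,282), top (205,187). The bottles at (402,284) and (252,131) also give weak detections. The display faces roughly world +x, and the blank square lies at the +y end of the chart.

```bash
cat > m.py <<'E'
from h import *
P=np.load("top.npy");c=cv2.imread("pics/top0.png");hsv=cv2.cvtColor(c,cv2.COLOR_BGR2HSV).astype(int)
def near(x,y,r): return np.hypot(P[...,0]-x,P[...,1]-y)<r
def rect(m,n):
    p=P[m];r=cv2.minAreaRect((p[:,:2]*1000).astype(np.float32));print(n,len(p),np.round(r[0],1),np.round(r[1],1),round(r[2],1),"mean",p.mean(0).round(4),"z",np.median(p[:,2]).round(4))
rect((P[...,2]>.128)&near(.55,.205,.06),"meter top")
rect((P[...,2]>.040)&(P[...,2]<.056)&near(.55,.215,.09),"dock top")
rect(((P[...,2]>.003)&near(.543,-.23,.16)&(hsv[...,1]<70)),"chart")
H,S,V=hsv[...,0],hsv[...,1],hsv[...,2]
row=near(.543,-.23,.1)
lab={"cyan":(abs(H-98)<10)&(S>190)&(V>120),"mag":(abs(H-165)<12)&(S>150),"yel":(abs(H-27)<8)&(S>150),"blk":(V<70)}
for n,k in lab.items():
    k=(k&row).astype(np.uint8);N,L,st,ce=cv2.connectedComponentsWithStats(k)
    for i in range(1,N):
        if st[i,4]>25: print(n,st[i],ce[i].round(1),P[L==i].mean(0).round(4))
E
python3 m.py
```

```text
meter top 136 [550.7 209.2] [40.5 35.3] 72.3 mean [0.5502 0.2083 0.1433] z 0.144
dock top 506 [550.4 209.7] [ 84.6 100.9] 74.2 mean [0.5496 0.2072 0.0486] z 0.0487
chart 2195 [ 542.4 -231.9] [222.1 157.4] 72.7 mean [ 0.5392 -0.2293  0.0093] z 0.0091
cyan [344 225   9   9  52] [348.  228.8] [ 0.5416 -0.2323  0.0101]
mag [354 228   9   9  56] [358.1 231.9] [ 0.5307 -0.2682  0.0102]
yel [364 231   9   9  57] [368.2 235.2] [ 0.5194 -0.3043  0.0088]
blk [334 221   9   9  54] [337.8 225.4] [ 0.553  -0.1957  0.0098]
```

```bash
cat >> h.py <<'E'
def pose(yaw,tilt=0):
    # yaw deg of meter -x (display) ; tool z down, tool y = meter +y opposite/along ; tilt deg raises display
    a=np.radians(yaw);d=np.array([np.cos(a),np.sin(a),0]);z=np.array([0,0,-1.]);y=np.array([-np.sin(a),np.cos(a),0])
    M=np.stack([np.cross(y,z),y,z],1)
    return R.from_rotvec(-np.radians(tilt)*y)*R.from_matrix(M)
def go(pos,rot):
    s=ctrl.get_state();T=R.from_rotvec(s["tool_rot"])
    sl=T.inv().apply(np.array(pos)-s["position"])/.25;an=np.degrees((T.inv()*rot).as_rotvec())/30
    print("t",round(s["time"],2),"at",s["position"].round(4),"slide",sl.round(4).tolist(),"ang",an.round(4).tolist(),"gw",round(s["grip_width"],3),"gf",round(float(np.max(s["grip_force"])),1),"ft",np.round(s["ft_force"],2),"q",np.round(s["joint_positions"],2))
E
python3 -c "
from h import *
go([.5505,.2093,.24],pose(-15.8)); print(pose(0,40).as_matrix().round(2))"
```

```text
t 0.8 at [0.2392 0.6044 0.2413] slide [-1.7394, -1.0115, 0.0052] ang [0.0003, 0.0001, -0.1929] gw 0.993 gf 0.0 ft [-0.43 -0.41  0.45] q [-1.18  0.32 -0.07  1.45  0.02  1.37 -0.06]
[[-0.77  0.    0.64]
 [ 0.    1.    0.  ]
 [-0.64  0.   -0.77]]
```

```bash
python3 -m inch '[{"slide":[-0.15,-0.09,0],"angular":[0,0,0],"claw":1},{"slide":[-0.3,-0.18,0],"angular":[0,0,-0.05],"claw":1},{"slide":[-0.46,-0.27,0],"angular":[0,0,-0.08],"claw":1},{"slide":[-0.62,-0.36,0],"angular":[0,0,-0.1],"claw":1},{"slide":[-0.78,-0.45,0],"angular":[0,0,-0.13],"claw":1},{"slide":[-0.9,-0.52,0],"angular":[0,0,-0.16],"claw":1},{"slide":[-0.97,-0.56,0],"angular":[0,0,-0.193],"claw":1},{"slide":[-0.97,-0.56,0],"angular":[0,0,-0.193],"claw":1}]'
python3 -c "
from h import *
go([.5505,.2093,.24],pose(-15.8))"
```

```text
time: 1.6
position: [0.4161, 0.3815, 0.2416]
tool_rot: [0.442, 3.109, -0.001]
ft_force: [-0.1, 0.8, 0.4]
grip_width: 0.997
grip_force: 0.0
t 1.6 at [0.4161 0.3815 0.2416] slide [-0.7082, -0.5119, 0.0079] ang [-0.0007, 0.0033, -0.0126] gw 0.997 gf 0.0 ft [-0.06  0.77  0.38] q [-0.86  0.14  0.08  1.67 -0.01  1.33  0.51]
```

```bash
python3 -m inch '[{"slide":[-0.14,-0.08,0],"angular":[0,0,0],"claw":1},{"slide":[-0.28,-0.16,0],"angular":[0,0,0],"claw":1},{"slide":[-0.42,-0.24,0],"angular":[0,0,0],"claw":1},{"slide":[-0.54,-0.31,0],"angular":[0,0,0],"claw":1},{"slide":[-0.62,-0.36,0],"angular":[0,0,0],"claw":1},{"slide":[-0.68,-0.40,0],"angular":[0,0,0],"claw":1},{"slide":[-0.68,-0.40,0],"angular":[0,0,0],"claw":1}]'
python3 - <<'E'
from h import *
go([.5505,.2093,.24],pose(-15.8))
im=ctrl.get_image("wrist");save("w1.png",im["color"]);print(im["camera_matrix"].round(1).tolist(),im["tool_from_camera"].round(4).tolist())
E
```

```text
time: 2.3
position: [0.5507, 0.2411, 0.2412]
tool_rot: [0.437, 3.11, -0.001]
ft_force: [-0.5, -0.6, -0.4]
grip_width: 0.994
grip_force: 0.0
t 2.3 at [0.5507 0.2411 0.2412] slide [-0.0342, -0.1223, 0.0048] ang [-0.0013, 0.0016, -0.0065] gw 0.994 gf 0.0 ft [-0.53 -0.58 -0.41] q [-0.65  0.22  0.22  1.59 -0.05  1.34  0.87]
[[325.2, 0.0, 282.7], [0.0, 325.2, 207.0], [0.0, 0.0, 1.0]] [[0.001, 0.9708, 0.24, 0.0658], [1.0, -0.0008, -0.0006, 0.0001], [-0.0004, 0.24, -0.9708, -0.1446], [0.0, 0.0, 0.0, 1.0]]
```

```bash
python3 -m inch '[{"slide":[-0.034,-0.122,0.005],"angular":[0,0,-0.006],"claw":1},{"slide":[-0.034,-0.122,0.005],"angular":[0,0,-0.006],"claw":1},{"slide":[-0.034,-0.122,0.005],"angular":[0,0,-0.006],"claw":1},{"slide":[-0.034,-0.122,0.005],"angular":[0,0,-0.006],"claw":1}]'
python3 - <<'E'
from h import *
go([.5505,.2093,.104],pose(-15.8))
im=ctrl.get_image("wrist");save("w2.png",im["color"])
K=im["camera_matrix"];T=im["tool_from_camera"];d=im["depth"];s=ctrl.get_state()
v,u=np.mgrid[:420,:560];x=(u-K[0,2])/K[0,0];y=(v-K[1,2])/K[1,1];r=np.hypot(x,y)+1e-9;t=np.tan(np.minimum(r,1.4))/r
p=np.stack([x*t*d,-y*t*d,-d],-1)@T[:3,:3].T+T[:3,3]
w=R.from_rotvec(s["tool_rot"]).apply(p.reshape(-1,3))+s["position"];w=w.reshape(420,560,3)
for lo,hi,r0,n in((.136,.15,.05,"meter"),(.042,.054,.085,"dock")):
    m=(w[...,2]>lo)&(w[...,2]<hi)&(np.hypot(w[...,0]-.5505,w[...,1]-.2093)<r0)&(d>0);q=w[m]
    if len(q): c=cv2.minAreaRect((q[:,:2]*1000).astype(np.float32));print(n,len(q),np.round(c[0],1),np.round(c[1],1),round(c[2],1),np.median(q[:,2]).round(4))
E
```

```text
time: 2.75
position: [0.5485, 0.2134, 0.2401]
tool_rot: [-0.422, -3.113, -0.002]
ft_force: [0.3, 0.2, -0.4]
grip_width: 1.0
grip_force: 0.0
t 2.75 at [0.5485 0.2134 0.2401] slide [-0.0123, -0.0143, 0.5445] ang [0.0025, -0.0011, 0.0116] gw 1.0 gf 0.0 ft [ 0.35  0.17 -0.41] q [-0.62  0.19  0.24  1.62 -0.05  1.34  0.92]
meter 2154 [550.1 208.7] [39.6 34.6] 73.6 0.1447
dock 4449 [549.4 208.7] [ 84.4 101. ] 73.3 0.0491
```

View pics/w2.png

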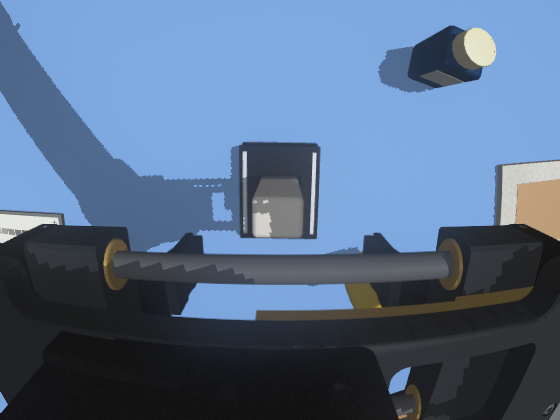

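The wrist view shows the docked white meter at (278,205), squared up between the fingers. The yellow one, at (365,293), is clear of them. The refined pose is (0.550, 0.209), yaw -16.2°.

```bash
python3 -m inch '[{"slide":[-0.01,-0.015,0.1],"angular":[0,0,0.012],"claw":1},{"slide":[-0.01,-0.015,0.2],"angular":[0,0,0.012],"claw":1},{"slide":[-0.01,-0.015,0.2],"angular":[0,0,0.012],"claw":1},{"slide":[-0.01,-0.015,0.2],"angular":[0,0,0.012],"claw":1},{"slide":[-0.01,-0.015,0.2],"angular":[0,0,0.012],"claw":1}]'
python3 - <<'E'
from h import *
for i in range(3): go([.550,.209,.104],pose(-16.2)); ctrl.get_image("top")
E
```

```text
time: 3.3
position: [0.5515, 0.2076, 0.1916]
tool_rot: [0.435, 3.109, 0.002]
ft_force: [0.4, 0.2, 0.9]
grip_width: 0.999
grip_force: 0.0
t 3.3 at [0.5515 0.2076 0.1916] slide [0.0078, 0.0033, 0.3504] ang [0.0034, 0.0032, 0.0091] gw 0.999 gf 0.0 ft [0.36 0.22 0.85] q [-0.61  0.22  0.24  1.69 -0.05  1.24  0.93]
t 3.35 at [0.5516 0.2074 0.1917] slide [0.0086, 0.0038, 0.3509] ang [0.0038, 0.0037, 0.0085] gw 1.001 gf 0.0 ft [-0.57 -0.25 -0.73] q [-0.61  0.22  0.24  1.69 -0.05  1.24  0.93]
t 3.4 at [0.5516 0.2072 0.1916] slide [0.0086, 0.0045, 0.3505] ang [0.0036, 0.0036, 0.0082] gw 1.001 gf 0.0 ft [-0.14  0.35  0.13] q [-0.61  0.22  0.24  1.69 -0.05  1.24  0.93]
```

```bash
python3 -m inch '[{"slide":[0.008,0.004,0.06],"angular":[0.003,0.003,0.008],"claw":1},{"slide":[0.008,0.004,0.13],"angular":[0.003,0.003,0.008],"claw":1},{"slide":[0.008,0.004,0.2],"angular":[0.003,0.003,0.008],"claw":1},{"slide":[0.008,0.004,0.27],"angular":[0.003,0.003,0.008],"claw":1},{"slide":[0.008,0.004,0.32],"angular":[0.003,0.003,0.008],"claw":1},{"slide":[0.008,0.004,0.35],"angular":[0.003,0.003,0.008],"claw":1},{"slide":[0.008,0.004,0.35],"angular":[0.003,0.003,0.008],"claw":1},{"slide":[0.008,0.004,0.35],"angular":[0.003,0.003,0.008],"claw":1},{"slide":[0.008,0.004,0.35],"angular":[0.003,0.003,0.008],"claw":1}]'
python3 -c "
from h import *
go([.550,.209,.104],pose(-16.2))"
```

```text
time: 4.35
position: [0.5498, 0.2083, 0.1035]
tool_rot: [-0.443, -3.11, 0.001]
ft_force: [-0.3, 0.0, -0.3]
grip_width: 0.996
grip_force: 0.0
t 4.35 at [0.5498 0.2083 0.1035] slide [0.0001, 0.0028, -0.0021] ang [-0.0007, -0.0005, -0.0008] gw 0.996 gf 0.0 ft [-0.25  0.03 -0.34] q [-0.6   0.3   0.23  1.78 -0.08  1.08  0.94]
```

```bash
python3 -m inch '[{"slide":[0,0.002,0],"angular":[0,0,0],"claw":0.3},{"slide":[0,0.002,0],"angular":[0,0,0],"claw":0.1},{"slide":[0,0.002,0],"angular":[0,0,0],"claw":-1},{"slide":[0,0.002,0],"angular":[0,0,0],"claw":-1},{"slide":[0,0.002,0],"angular":[0,0,0],"claw":-1},{"slide":[0,0.002,0],"angular":[0,0,0],"claw":-1},{"slide":[0,0.002,0],"angular":[0,0,0],"claw":-1},{"slide":[0,0.002,0],"angular":[0,0,0],"claw":-1}]' 30
python3 -c "
from h import *
go([.550,.209,.104],pose(-16.2))"
```

```text
time: 5.15
position: [0.5493, 0.2086, 0.1025]
tool_rot: [-0.443, -3.108, 0.002]
ft_force: [-0.5, -0.2, 0.5]
grip_width: 0.459
grip_force: 30.0
t 5.15 at [0.5493 0.2086 0.1025] slide [-0.0023, 0.0024, -0.0062] ang [-0.0029, -0.003, -0.0004] gw 0.459 gf 30.0 ft [-0.53 -0.18  0.51] q [-0.6   0.3   0.23  1.78 -0.08  1.08  0.94]
```

```bash
python3 -m inch '[{"slide":[0,0,-0.05],"angular":[0,0,0],"claw":-1},{"slide":[0,0,-0.1],"angular":[0,0,0],"claw":-1},{"slide":[0,0,-0.17],"angular":[0,0,0],"claw":-1},{"slide":[0,0,-0.25],"angular":[0,0,0],"claw":-1},{"slide":[0,0,-0.33],"angular":[0,0,0],"claw":-1},{"slide":[0,0,-0.41],"angular":[0,0,0],"claw":-1},{"slide":[0,0,-0.48],"angular":[0,0,0],"claw":-1},{"slide":[0,0,-0.52],"angular":[0,0,0],"claw":-1},{"slide":[0,0,-0.52],"angular":[0,0,0],"claw":-1},{"slide":[0,0,-0.52],"angular":[0,0,0],"claw":-1}]'
python3 - <<'E'
from h import *
im=ctrl.get_image("scene");save("s2.png",cv2.resize(im["color"][190:320,240:440],None,fx=4,fy=4))
go([.564,-.16,.23],pose(-16.2))
E
```

```text
time: 6.15
position: [0.5493, 0.2086, 0.2323]
tool_rot: [-0.443, -3.108, 0.002]
ft_force: [-0.5, 0.1, -1.7]
grip_width: 0.46
grip_force: 30.0
t 6.2 at [0.549  0.2085 0.2317] slide [-0.4693, -1.3987, 0.009] ang [-0.0048, -0.0052, -0.0005] gw 0.461 gf 30.0 ft [ 0.18  0.85 -1.34] q [-0.62  0.19  0.24  1.63 -0.05  1.32  0.92]
```

View pics/s2.png

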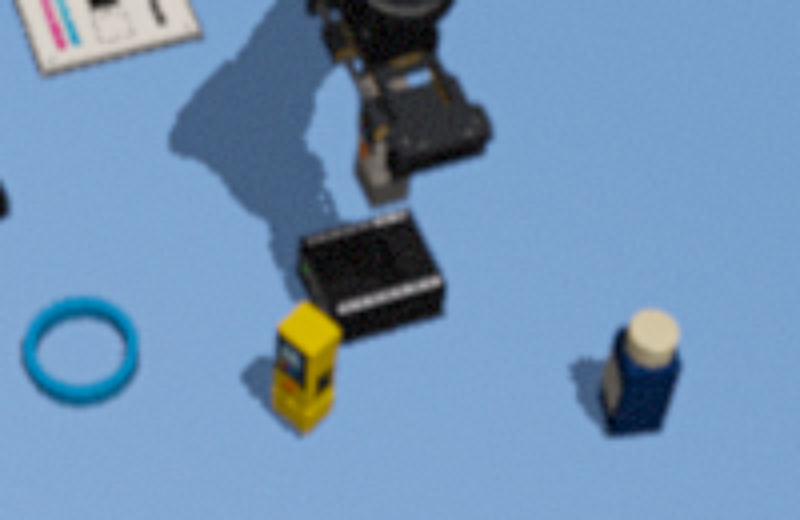

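The meter is out and upright in the gripper at (380,175) in this crop. The dock is empty at (370,270), and the yellow one still stands at (305,370).

```bash
python3 -m inch '[{"slide":[-0.03,-0.08,0],"angular":[0,0,0],"claw":-1},{"slide":[-0.07,-0.2,0],"angular":[0,0,0],"claw":-1},{"slide":[-0.11,-0.33,0],"angular":[0,0,0],"claw":-1},{"slide":[-0.155,-0.46,0],"angular":[0,0,0],"claw":-1},{"slide":[-0.2,-0.59,0],"angular":[0,0,0],"claw":-1},{"slide":[-0.235,-0.7,0],"angular":[0,0,0],"claw":-1},{"slide":[-0.275,-0.82,0],"angular":[0,0,0],"claw":-1},{"slide":[-0.305,-0.91,0],"angular":[0,0,0],"claw":-1},{"slide":[-0.322,-0.96,0],"angular":[0,0,0],"claw":-1},{"slide":[-0.322,-0.96,0],"angular":[0,0,0],"claw":-1}]'
python3 -c "
from h import *
go([.564,-.16,.23],pose(-16.2))"
```

```text
time: 7.2
position: [0.5593, -0.0464, 0.2321]
tool_rot: [-0.449, -3.106, 0.004]
ft_force: [0.5, 0.1, -1.5]
grip_width: 0.462
grip_force: 30.0
t 7.2 at [ 0.5593 -0.0464  0.2321] slide [-0.1465, -0.4305, 0.009] ang [-0.0051, -0.0049, -0.0077] gw 0.462 gf 30.0 ft [ 0.52  0.06 -1.48] q [-0.35  0.14  0.42  1.7  -0.06  1.32  1.37]
```

```bash
python3 -m inch '[{"slide":[-0.04,-0.12,0],"angular":[-0.005,-0.005,-0.008],"claw":-1},{"slide":[-0.08,-0.24,0],"angular":[-0.005,-0.005,-0.008],"claw":-1},{"slide":[-0.115,-0.34,0],"angular":[-0.005,-0.005,-0.008],"claw":-1},{"slide":[-0.135,-0.4,0],"angular":[-0.005,-0.005,-0.008],"claw":-1},{"slide":[-0.144,-0.425,0],"angular":[-0.005,-0.005,-0.008],"claw":-1},{"slide":[-0.144,-0.425,0],"angular":[-0.005,-0.005,-0.008],"claw":-1},{"slide":[-0.144,-0.425,0],"angular":[-0.005,-0.005,-0.008],"claw":-1},{"slide":[-0.144,-0.425,0],"angular":[-0.005,-0.005,-0.008],"claw":-1}]'
python3 - <<'E'
from h import *
im=ctrl.get_image("wrist");save("w3.png",im["color"])
go([.564,-.16,.111],pose(-16.2))
E
```

```text
time: 8.0
position: [0.565, -0.1542, 0.2327]
tool_rot: [0.432, 3.111, 0.003]
ft_force: [-0.0, -0.3, -1.2]
grip_width: 0.457
grip_force: 30.0
t 8.05 at [ 0.565  -0.1546  0.2328] slide [-0.0017, -0.0227, 0.487] ang [0.0034, 0.0015, 0.0119] gw 0.456 gf 30.0 ft [ 0.23  0.81 -2.67] q [-0.21  0.2   0.5   1.65 -0.1   1.32  1.6 ]
```

View pics/w3.png

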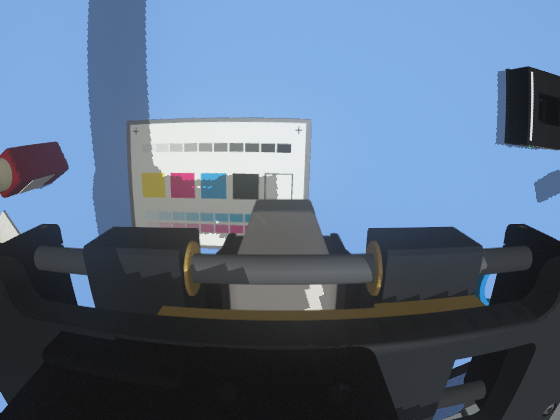

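The wrist view shows the row with yellow at (152,185), magenta (183,185), cyan (213,186), black (245,186) and the outlined blank at (279,187). The meter's body is just in front of the blank.

```bash
python3 -m inch '[{"slide":[-0.002,-0.01,0.05],"angular":[0.003,0.001,0.012],"claw":-1},{"slide":[-0.002,-0.022,0.12],"angular":[0.003,0.001,0.012],"claw":-1},{"slide":[-0.002,-0.022,0.2],"angular":[0.003,0.001,0.012],"claw":-1},{"slide":[-0.002,-0.022,0.28],"angular":[0.003,0.001,0.012],"claw":-1},{"slide":[-0.002,-0.022,0.36],"angular":[0.003,0.001,0.012],"claw":-1},{"slide":[-0.002,-0.022,0.42],"angular":[0.003,0.001,0.012],"claw":-1},{"slide":[-0.002,-0.022,0.45],"angular":[0.003,0.001,0.012],"claw":-1},{"slide":[-0.002,-0.022,0.45],"angular":[0.003,0.001,0.012],"claw":-1},{"slide":[-0.002,-0.022,0.45],"angular":[0.003,0.001,0.012],"claw":-1},{"slide":[-0.002,-0.022,0.45],"angular":[0.003,0.001,0.012],"claw":-1}]'
python3 - <<'E'
from h import *
im=ctrl.get_image("wrist")
go([.564,-.16,.1035],pose(-16.2))
s=ctrl.get_state();K=im["camera_matrix"];T=im["tool_from_camera"]
h=cv2.cvtColor(im["color"],cv2.COLOR_RGB2HSV).astype(int);H,S,V=h[...,0],h[...,1],h[...,2]
Rt=R.from_rotvec(s["tool_rot"])
for n,k in {"cyan":(abs(H-100)<8)&(S>180)&(V>100),"mag":(abs(H-166)<10)&(S>180),"yel":(abs(H-27)<8)&(S>150)}.items():
    N,L,st,ce=cv2.connectedComponentsWithStats(k.astype(np.uint8))
    for i in range(1,N):
        if 300<st[i,4]<4000:
            x,y=(ce[i]-K[:2,2])/K[0,0];r=np.hypot(x,y);d=np.array([np.sin(r)*x/r,-np.sin(r)*y/r,-np.cos(r)])
            d=Rt.apply(T[:3,:3]@d);o=Rt.apply(T[:3,3])+s["position"];print(n,st[i],ce[i].round(),(o+d*(.008-o[2])/d[2]).round(4))
E
```

```text
time: 9.05
position: [0.5646, -0.1619, 0.1215]
tool_rot: [0.446, 3.107, -0.001]
ft_force: [0.1, -0.2, -1.1]
grip_width: 0.457
grip_force: 30.0
t 9.1 at [ 0.5646 -0.1619  0.1215] slide [0.0045, 0.0066, 0.0719] ang [-0.0002, 0.0049, -0.0047] gw 0.457 gf 30.0 ft [ 0.18 -0.71 -1.52] q [-0.18  0.29  0.49  1.77 -0.15  1.11  1.64]
```

```bash
python3 -m inch '[{"slide":[0.004,0.006,0.03],"angular":[0,0.005,-0.005],"claw":-1},{"slide":[0.004,0.006,0.045],"angular":[0,0.005,-0.005],"claw":-1},{"slide":[0.004,0.006,0.055],"angular":[0,0.005,-0.005],"claw":-1},{"slide":[0.004,0.006,0.06],"angular":[0,0.005,-0.005],"claw":-1},{"slide":[0.004,0.006,0.065],"angular":[0,0.005,-0.005],"claw":-1},{"slide":[0.004,0.006,0.07],"angular":[0,0.005,-0.005],"claw":-1},{"slide":[0.004,0.006,0.07],"angular":[0,0.005,-0.005],"claw":-1}]'
python3 - <<'E'
from h import *
f=[];p=[]
for i in range(6):
    ctrl.get_image("top");s=ctrl.get_state();f.append(s["ft_force"]);p.append(s["position"])
print(np.mean(f,0).round(2),np.std(f,0).round(2),np.mean(p,0).round(4));go([.564,-.16,.1035],pose(-16.2))
E
```

```text
time: 9.8
position: [0.5631, -0.1597, 0.1029]
tool_rot: [-0.442, -3.108, -0.0]
ft_force: [-1.6, 1.1, 1.2]
grip_width: 0.459
grip_force: 30.0
[-2.21  1.43  1.65] [0.45 0.53 0.53] [ 0.5632 -0.1598  0.103 ]
t 10.1 at [ 0.5633 -0.1599  0.103 ] slide [-0.0029, 0.0003, -0.0021] ang [-0.0005, -0.004, 0.0005] gw 0.459 gf 30.0 ft [-2.44  1.81  1.78] q [-0.18  0.31  0.48  1.79 -0.16  1.08  1.65]
```

```bash
python3 -m inch '[{"slide":[0,0,0.004],"angular":[0,0,0],"claw":-1},{"slide":[0,0,0.004],"angular":[0,0,0],"claw":-1},{"slide":[0,0,0.004],"angular":[0,0,0],"claw":-1},{"slide":[0,0,0.004],"angular":[0,0,0],"claw":-1}]'
python3 - <<'E'
from h import *
f=[];p=[]
for i in range(12):
    ctrl.get_image("top");s=ctrl.get_state();f.append(s["ft_force"]);p.append(s["position"])
print(np.mean(f,0).round(2),np.std(f,0).round(2),np.mean(p,0).round(4));go([.5416,-.2322,.13],pose(-16.2))
E
```

```text
time: 10.5
position: [0.5634, -0.1599, 0.1019]
tool_rot: [-0.442, -3.108, 0.0]
ft_force: [-2.0, 1.6, 2.8]
grip_width: 0.457
grip_force: 30.0
[-1.75  1.55  2.49] [0.7  0.61 0.37] [ 0.5634 -0.1599  0.1019]
t 11.1 at [ 0.5633 -0.1599  0.1019] slide [0.0031, -0.3019, -0.1123] ang [-0.0008, -0.0038, 0.0005] gw 0.455 gf 30.0 ft [-1.39  1.43  2.95] q [-0.18  0.31  0.48  1.79 -0.16  1.08  1.65]
```

About 4.1 N net at TCP z 0.1019 means the nose is roughly 4.8 mm in, and it was held there for about 1 s. Next I lift and move to cyan.

```bash
python3 -m inch '[{"slide":[0,0,-0.04],"angular":[0,0,0],"claw":-1},{"slide":[0,0,-0.09],"angular":[0,0,0],"claw":-1},{"slide":[0,0,-0.112],"angular":[0,0,0],"claw":-1},{"slide":[0,-0.06,-0.112],"angular":[0,0,0],"claw":-1},{"slide":[0.001,-0.14,-0.112],"angular":[0,0,0],"claw":-1},{"slide":[0.002,-0.22,-0.112],"angular":[0,0,0],"claw":-1},{"slide":[0.003,-0.28,-0.112],"angular":[0,0,0],"claw":-1},{"slide":[0.003,-0.302,-0.112],"angular":[0,0,0],"claw":-1},{"slide":[0.003,-0.302,-0.112],"angular":[0,0,0],"claw":-1},{"slide":[0.003,-0.302,-0.112],"angular":[0,0,0],"claw":-1}]'
python3 - <<'E'
from h import *
f=[]
for i in range(5):
    im=ctrl.get_image("scene");f.append(ctrl.get_state()["ft_force"])
print(np.mean(f,0).round(2));go([.5416,-.2322,.102],pose(-16.2))
save("s3.png",cv2.resize(im["color"][110:240,190:340],None,fx=4,fy=4))
E
```

```text
time: 12.1
position: [0.5419, -0.2314, 0.1297]
tool_rot: [-0.441, -3.108, -0.001]
ft_force: [1.0, 0.7, -1.8]
grip_width: 0.457
grip_force: 30.0
[ 0.12 -0.18 -1.73]
t 12.35 at [ 0.5419 -0.2314  0.1298] slide [0.0001, -0.0035, 0.1114] ang [-0.0004, -0.0041, 0.0032] gw 0.455 gf 30.0 ft [ 0.35 -0.68 -1.52] q [-0.09  0.3   0.53  1.76 -0.16  1.13  1.78]
```

View pics/s3.png

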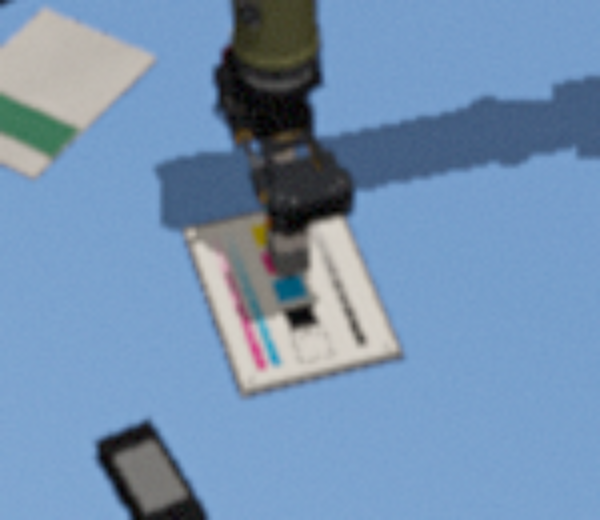

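The meter hovers just above the cyan patch at (290,290) in the crop, its underside near (290,268), which fits its height.

```bash
python3 -m inch '[{"slide":[0,-0.003,0.03],"angular":[0,-0.004,0.003],"claw":-1},{"slide":[0,-0.003,0.06],"angular":[0,-0.004,0.003],"claw":-1},{"slide":[0,-0.003,0.08],"angular":[0,-0.004,0.003],"claw":-1},{"slide":[0,-0.003,0.09],"angular":[0,-0.004,0.003],"claw":-1},{"slide":[0,-0.003,0.1],"angular":[0,-0.004,0.003],"claw":-1},{"slide":[0,-0.003,0.106],"angular":[0,-0.004,0.003],"claw":-1},{"slide":[0,-0.003,0.111],"angular":[0,-0.004,0.003],"claw":-1},{"slide":[0,-0.003,0.111],"angular":[0,-0.004,0.003],"claw":-1},{"slide":[0,-0.003,0.111],"angular":[0,-0.004,0.003],"claw":-1}]'
python3 - <<'E'
from h import *
f=[];p=[]
for i in range(14):
    ctrl.get_image("top");s=ctrl.get_state();f.append(s["ft_force"]);p.append(s["position"])
print(np.mean(f,0).round(2),np.std(f,0).round(2),np.mean(p,0).round(4));go([.5416,-.2322,.35],pose(-16.2))
E
```

```text
time: 13.25
position: [0.5412, -0.2329, 0.1024]
tool_rot: [-0.445, -3.11, 0.0]
ft_force: [-3.2, 1.1, 1.7]
grip_width: 0.457
grip_force: 30.0
[-2.72  1.16  2.49] [0.58 0.48 0.46] [ 0.5413 -0.233   0.1022]
t 13.95 at [ 0.5413 -0.233   0.1022] slide [-0.0003, 0.0028, -0.9913] ang [-0.0008, 0.0001, -0.0025] gw 0.457 gf 30.0 ft [-2.59  1.39  3.21] q [-0.08  0.32  0.52  1.79 -0.18  1.08  1.79]
```

```bash
python3 -m inch '[{"slide":[0,0,-0.04],"angular":[0,0,0],"claw":-1},{"slide":[0,0,-0.12],"angular":[0,0,0],"claw":-1},{"slide":[0,0,-0.22],"angular":[0,0,0],"claw":-1},{"slide":[0,0,-0.34],"angular":[0,0,0],"claw":-1},{"slide":[0,0,-0.46],"angular":[0,0,0],"claw":-1},{"slide":[0,0,-0.58],"angular":[0,0,0],"claw":-1},{"slide":[0,0,-0.67],"angular":[0,0,0],"claw":-1},{"slide":[0,0,-0.72],"angular":[0,0,0],"claw":-1},{"slide":[0,0,-0.72],"angular":[0,0,0],"claw":-1},{"slide":[0,0,-0.72],"angular":[0,0,0],"claw":-1}]'
python3 -c "
from h import *
go([.56,-.15,.3],pose(-2,38))"
```

```text
time: 14.95
position: [0.5412, -0.2328, 0.2813]
tool_rot: [-0.445, -3.109, 0.001]
ft_force: [0.3, 0.1, -1.6]
grip_width: 0.46
grip_force: 30.0
t 14.95 at [ 0.5412 -0.2328  0.2813] slide [0.0206, 0.3388, -0.0751] ang [-0.1585, -1.2613, -0.4581] gw 0.46 gf 30.0 ft [ 0.27  0.12 -1.65] q [-0.11  0.19  0.55  1.57 -0.1   1.42  1.73]
```

```bash
python3 -m inch '[{"slide":[0,0.03,0],"angular":[-0.01,-0.08,-0.03],"claw":-1},{"slide":[0,0.07,-0.02],"angular":[-0.025,-0.2,-0.07],"claw":-1},{"slide":[0,0.11,-0.03],"angular":[-0.04,-0.32,-0.12],"claw":-1},{"slide":[0.01,0.15,-0.04],"angular":[-0.055,-0.44,-0.16],"claw":-1},{"slide":[0.01,0.19,-0.05],"angular":[-0.07,-0.56,-0.2],"claw":-1},{"slide":[0.01,0.23,-0.06],"angular":[-0.085,-0.68,-0.25],"claw":-1},{"slide":[0.02,0.27,-0.07],"angular":[-0.1,-0.78,-0.28],"claw":-1},{"slide":[0.02,0.29,-0.075],"angular":[-0.11,-0.84,-0.31],"claw":-1},{"slide":[0.02,0.29,-0.075],"angular":[-0.11,-0.84,-0.31],"claw":-1},{"slide":[0.02,0.29,-0.075],"angular":[-0.11,-0.84,-0.31],"claw":-1}]'
python3 -c "
from h import *
go([.56,-.15,.3],pose(-2,38))"
```

```text
time: 15.95
position: [0.5562, -0.1619, 0.2995]
tool_rot: [0.161, 2.696, -0.008]
ft_force: [-0.3, -0.7, -1.6]
grip_width: 0.455
grip_force: 30.0
t 15.95 at [ 0.5562 -0.1619  0.2995] slide [-0.0091, 0.049, 0.0033] ang [-0.0477, -0.4246, -0.1503] gw 0.455 gf 30.0 ft [-0.3  -0.71 -1.6 ] q [-0.21 -0.19  0.44  1.92  0.01  0.96  1.69]
```

Joint 2 is getting close to its limit, so I'll finish the tilt farther out.

```bash
python3 -c "
from h import *
go([.66,-.15,.29],pose(-2,38))"
```

```text
t 15.95 at [ 0.5562 -0.1619  0.2995] slide [-0.3512, 0.094, 0.2095] ang [-0.0477, -0.4246, -0.1503] gw 0.455 gf 30.0 ft [-0.3  -0.71 -1.6 ] q [-0.21 -0.19  0.44  1.92  0.01  0.96  1.69]
```

```bash
python3 -m inch '[{"slide":[-0.08,0.02,0.05],"angular":[0,0,0],"claw":-1},{"slide":[-0.18,0.05,0.11],"angular":[0,-0.04,-0.01],"claw":-1},{"slide":[-0.27,0.07,0.16],"angular":[-0.01,-0.12,-0.04],"claw":-1},{"slide":[-0.33,0.09,0.2],"angular":[-0.02,-0.22,-0.08],"claw":-1},{"slide":[-0.35,0.094,0.21],"angular":[-0.04,-0.32,-0.11],"claw":-1},{"slide":[-0.35,0.094,0.21],"angular":[-0.045,-0.39,-0.14],"claw":-1},{"slide":[-0.35,0.094,0.21],"angular":[-0.048,-0.425,-0.15],"claw":-1},{"slide":[-0.35,0.094,0.21],"angular":[-0.048,-0.425,-0.15],"claw":-1},{"slide":[-0.35,0.094,0.21],"angular":[-0.048,-0.425,-0.15],"claw":-1},{"slide":[-0.35,0.094,0.21],"angular":[-0.048,-0.425,-0.15],"claw":-1}]'
python3 - <<'E'
from h import *
for i in range(4): im=ctrl.get_image("scene")
go([.66,-.15,.29],pose(-2,38))
s=ctrl.get_state();M=R.from_rotvec(s["tool_rot"]).as_matrix();print(M.round(3).tolist(),np.abs(s["qd"]).max())
save("s4.png",cv2.resize(im["color"][100:250,180:350],None,fx=4,fy=4))
E
```

```text
time: 16.95
position: [0.6608, -0.15, 0.2918]
tool_rot: [0.043, 2.475, -0.015]
ft_force: [0.9, -0.3, -2.4]
grip_width: 0.461
grip_force: 30.0
t 17.15 at [ 0.6607 -0.1499  0.2916] slide [0.0061, -0.0005, 0.0036] ang [0.0004, 0.0058, 0.0006] gw 0.46 gf 30.0 ft [ 0.51 -0.25 -2.07] q [-0.24 -0.08  0.47  1.93 -0.16  0.63  1.88]
[[-0.786, 0.035, 0.618], [0.027, 0.999, -0.021], [-0.618, -0.0, -0.786]] 0.004264083438805721
```

View pics/s4.png

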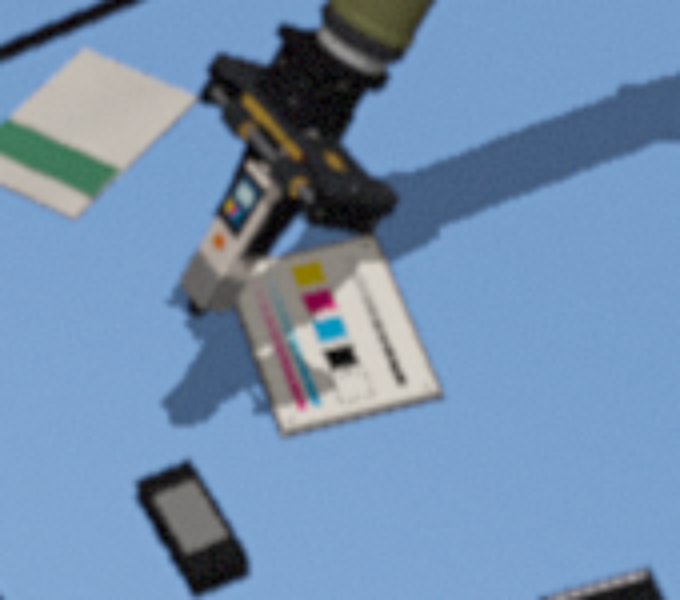

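The display at (240,200) faces up and towards the chair at about 38°. The nose is well clear of the desk, and the adapter is untouched.

```bash
python3 -c "
from h import *
print(ctrl.close_job())"
```

```text
the job is handed in; nothing more can be done
None
```

The job is handed in, verdict not shown: by my measurements the meter was pressed about 4.8 mm for about 1 s on the blank square, then on cyan, and ended held steady, tilted about 38° with its display facing up towards the chair.

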